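Make up two lab kits

TASK

Make up the two lab kits: the green drive carrier (drawn straight and level out of its dock) and the orange gear go in the blue tray, the screw terminal strip and the white knob in the yellow tray, one thing to each bay, lying flat on the bay's floor. Keep the carrier level all the way, and leave the memory stick, the angle bracket and the roll of tape where they are.

Things in the scene. Friction and masses are not known exactly. Their poses are not given: they have to be found in the camera images.
- blue_tray: fixed blue plastic tray, 134 (x) x 172 (y) x 16 mm high, walls, floor and divider 4 mm thick. Origin: centre of its underside, z up. A divider along its x axis at y = 0 (14 mm high) leaves two open bays, each 126 mm (x) by 80 mm (y), centred at y = +43 mm and y = -43 mm, their floor at z = 4 mm.
- yellow_tray: fixed yellow plastic tray, 134 (x) x 172 (y) x 16 mm high, walls, floor and divider 4 mm thick. Origin: centre of its underside, z up. A divider along its x axis at y = 0 (14 mm high) leaves two open bays, each 126 mm (x) by 80 mm (y), centred at y = +43 mm and y = -43 mm, their floor at z = 4 mm.
- dock: fixed grey docking station, 80 (x) x 66 (y) x 30 mm high, in which the green drive carrier sits at the start. Origin: centre of its underside, z up. A horizontal channel 36 mm wide and 12 mm high, its floor at z = 10 mm, is open at the front face (x = -40 mm) and shut at the back; the carrier comes out along the dock's -x axis.
- carrier: loose green drive carrier: plate 96 (x) x 32 (y) x 8 mm with an upright grip tab at its front end. Origin: centre of its underside, z up. Tab: 22 mm (x) by 16 mm (y), centred at x = -37 mm, top at z = 46 mm; grip it across the 16 mm. At the start 58 to 64 mm of the plate is in the dock, with 2 mm play each side and 4 mm in height; a level pull of 75 mm along its -x frees it.
- gear: loose orange printed gear lying flat: toothed disc 49 mm across, 9 mm thick, with a hub 20 mm across up to z = 16 mm. Origin: centre of its underside, z up.
- terminal_strip: loose cream screw terminal strip lying flat with a row of six round screw towers on top: 19 (x) x 62 (y) x 14 mm high, the solid body up to z = 8 mm. Origin: centre of its underside, z up.
- knob: loose white printed knob, fluted and round, 41 mm across, 20 mm high, lying flat. Origin: centre of its underside, z up.
- memory_stick: loose red memory stick, 18 (x) x 52 (y) x 9 mm. Origin: centre of its underside, z up. Belongs to neither kit: leave it alone.
- bracket: loose white printed angle bracket (L-shaped, walls 6 mm), 36 x 36 x 20 mm. Origin: centre of its underside, z up. Belongs to neither kit: leave it alone.
- tape_roll: loose roll of black tape lying flat, 66 mm across, 19 mm high. Origin: centre of its underside, z up. Belongs to neither kit: leave it alone.
There are look-alikes about, which are no part of the job. Of the things shaped like the terminal_strip, the cream one is meant.

How it is judged (in metres and radians):
At the end, for the whole second after the job is handed in: Carrier and gear in the blue tray, strip and knob in the yellow, one to a bay in either order: origins within 45 mm (tray x) and 36 mm (y) of the bay centre, under 8 mm above the tray's underside, level within 0.1 rad, at rest; stick, bracket and tape moved under 20 mm (((x of carrier in the frame of blue_tray between -0.045 and 0.045 m and y of carrier in the frame of blue_tray between 0.007 and 0.079 m and z of each of carrier, gear in the frame of blue_tray below 0.008 m and angle between each of carrier, gear's own z axis and vertical below 0.1 rad and linear speed of each of carrier, gear below 0.02 m/s and x of gear in the frame of blue_tray between -0.045 and 0.045 m and y of gear in the frame of blue_tray between -0.079 and -0.007 m) or (x of carrier in the frame of blue_tray between -0.045 and 0.045 m and y of carrier in the frame of blue_tray between -0.079 and -0.007 m and z of each of carrier, gear in the frame of blue_tray below 0.008 m and angle between each of carrier, gear's own z axis and vertical below 0.1 rad and linear speed of each of carrier, gear below 0.02 m/s and x of gear in the frame of blue_tray between -0.045 and 0.045 m and y of gear in the frame of blue_tray between 0.007 and 0.079 m)) and ((x of terminal_strip in the frame of yellow_tray between -0.045 and 0.045 m and y of terminal_strip in the frame of yellow_tray between 0.007 and 0.079 m and z of each of terminal_strip, knob in the frame of yellow_tray below 0.008 m and angle between each of terminal_strip, knob's own z axis and vertical below 0.1 rad and linear speed of each of terminal_strip, knob below 0.02 m/s and x of knob in the frame of yellow_tray between -0.045 and 0.045 m and y of knob in the frame of yellow_tray between -0.079 and -0.007 m) or (x of terminal_strip in the frame of yellow_tray between -0.045 and 0.045 m and y of terminal_strip in the frame of yellow_tray between -0.079 and -0.007 m and z of each of terminal_strip, knob in the frame of yellow_tray below 0.008 m and angle between each of terminal_strip, knob's own z axis and vertical below 0.1 rad and linear speed of each of terminal_strip, knob below 0.02 m/s and x of knob in the frame of yellow_tray between -0.045 and 0.045 m and y of knob in the frame of yellow_tray between 0.007 and 0.079 m)) and distance of each of memory_stick, bracket, tape_roll from where it was at the start of the episode below 0.02 m); the robot touches nothing.
It fails at once if the red memory stick was moved by more than 20 mm (distance of memory_stick from where it was at the start of the episode above 0.02 m).
It fails at once if the white angle bracket was moved by more than 20 mm (distance of bracket from where it was at the start of the episode above 0.02 m).
It fails at once if the roll of black tape was moved by more than 20 mm (distance of tape_roll from where it was at the start of the episode above 0.02 m).
It fails at once if the carrier was tipped by more than 0.35 rad (20 degrees) (angle between carrier's own z axis and vertical above 0.35 rad).
It also fails if it takes over 96 s, if anything falls off the work surface, if the arm or the gripper's body presses on something with over 40 N, if the wrist force passes 120 N, or if a joint passes its speed limit or range.

ROBOT

A 6-joint arm with a two-finger parallel gripper is mounted at the origin on a cart in front of the work surface, level with it; the furniture and walls round the work are solid. World frame = base frame: x ahead of the robot, y to its left, z up, the work surface at z = 0. Lengths are in m, angles in degrees, forces in N, time in s.
With the tool pointing down it reaches from about 0.35 to 0.775 m from the base axis. Payload 7.3 kg.
Tool frame: the origin (TCP) lies midway between the tips of the shut fingers; the grasp point (between the pads) lies 19 mm behind it; z points along the fingers, x is the direction in which the jaws open and shut, and the axes are right-handed (so a half turn about z gives the same grasp; the last joint's range is limited). The gripper opens to 92 mm and grips with 3 to 60 N. Pads are 19 mm wide; open, the fingers measure 130 mm over their backs; the gripper's body (75 mm by 190 mm) begins 47 mm behind the grasp point.
Start: joints at [63.999, 19.595, 87.324, -0, 73.075, -8.365], TCP at [0.159, 0.5, 0.227] pointing down, gripper open.
Joint ranges: [-145.02, 145.02], [-44.19, 115.74], [2.07, 154.8], [-57.11, 237.11], [16.16, 152.29], [-177.93, 177.93]. Speed limits (degrees/s): [147.25, 147.25, 180, 180, 180, 180].

INTERFACE

Orientations are given as [roll, pitch, yaw] about the fixed x, y, z axes, in that order (R = Rz(yaw) Ry(pitch) Rx(roll)).
In Python, from rig import robot, optics gives the robot as it stands.
- The arm moves only by the tool play_rows, never from a script. Its arguments are lists of equal length, an entry for each row: "slide": the shift along the tool's x, y, z in mm, a list of three; "rot": the turn, a rotation vector about the tool's x, y, z in degrees, a list of three; "claw": the gripper command: -1 is shut, 1 is fully open, values between are in proportion. In form: {"slide": [[x, y, z], ...], "rot": [[wx, wy, wz], ...], "claw": [claw, ...]}. A call has 1 to 10 rows; each row shifts and turns the pose as measured when the row begins, along the tool's axes as they then stand; what a row does not reach is not made up. A row lasts 1/10 s, in which the tool goes at most 50 mm and 8.59 degrees, less where a joint would pass 70% of its speed; a pose out of reach is approached as far as the arm can. A call is refused whole if a number of a shift passes 50 or a number of a turn 8.59, either way. A call with a gripper value outside its range is refused whole. The fingers move at their own pace and stop on an object; "squeeze" is the grip in N (left out, the last holds). Time passes only in rows, so rows that do not move let the fingers close. It gives the time, the measured TCP pose, the force and the opening at its end, in the units of the state.
- robot.read_state(): the state, without advancing time (a new reading comes with each control period).
- optics.snapshot(name): name is "side" or "top"; returns a dict with "frame" (480x640x3 uint8, red, green, blue), "vertical_fov" (degrees; the focal length in pixels is half the picture's height over the tangent of half this angle, whatever the lens; pixels are square), "cx", "cy" (the principal point, pixels), "T" (4x4, takes a point from camera to world coordinates). Camera axes: x right, y up, looking along -z (the intrinsics and any distortion apply to the point x, -y, -z); pixel columns grow to the right and rows downward; lengths in m; the calibration is good to about 2 mm. A picture is of the moment at which its call begins. There is no depth.
- robot.sign_off(): hands the job in, once; it reports no verdict.
The state is a dict: "clock": time; "q": joint angles; "joint_velocities": joint speeds; "effort": joint torques, N m; "position": TCP position; "ee_rot": TCP orientation; "wrist_force": force on the tool from outside, world axes, zero at the start; "ft_torque": the same for the moment, N m; "finger_gap": finger opening in m.
Only numpy, scipy, OpenCV 4.12 (cv2) and the standard library are available. Lean on these libraries where they do the work, as an engineer would, in place of code of your own. Each camera call takes 0.05 s, during which the arm holds its last target. There are 200 camera calls.

## Working session

There is one attempt and no reset: what is moved stays moved. The work goes in short steps, Python scripts to look and compute and a tool call to move; the robot and the scene stay as the last step left them, time stands still between calls to the robot, and variables do not carry over. Pictures are saved under pics/ and viewed, about 12 in all and at most 16, crops included, and the job is handed in when it is done.

Besides the shell and the picture viewer there is one more tool, called after "Call:" as name(argument=value, ...) on one line, values as JSON. play_rows: Moves the arm, as the interface text tells. Its arguments: {"type":"object","properties":{"slide":{"type":"array"},"rot":{"type":"array"},"claw":{"type":"array"},"squeeze":{"type":"number"}},"required":["slide","rot","claw"]}

```bash
mkdir -p pics; ls; python3 - <<'E'
from rig import robot, optics
import cv2,pickle
print(robot.read_state())
for n in("top","side"):
    s=optics.snapshot(n); cv2.imwrite(f"pics/{n}0.png",s["frame"][:,:,::-1]); pickle.dump(s,open(f"{n}0.pkl","wb"))
    print({k:v for k,v in s.items() if k!="frame"})
E
```

```text
pics
{'clock': 0.0, 'q': array([ 6.39999091e+01,  1.96354583e+01,  8.73784131e+01,  2.62002246e-03,
        7.30730900e+01, -8.36385862e+00]), 'joint_velocities': array([-0.0212776 ,  0.01985899, -0.0139288 ,  0.03634825, -0.02637251,
       -0.0294778 ]), 'effort': array([-3.39857143e-04, -4.31257796e+01, -2.44218367e+01,  7.17212283e-02,
        5.60529891e-02, -1.17321433e-04]), 'position': array([0.15883428, 0.49996994, 0.22604661]), 'ee_rot': array([-1.79984872e+02,  8.56721732e-02,  7.23630143e+01]), 'wrist_force': array([-0.67786726,  0.37624513,  0.08252803]), 'ft_torque': array([ 0.00649076, -0.01750954, -0.05089322]), 'finger_gap': 0.09180675247531662}
{'vertical_fov': 55.311725082109774, 'cx': 322.82023703018814, 'cy': 230.43226468371103, 'T': array([[-0.00767287,  0.98858113, -0.15049408,  0.34634488],
       [-0.9999592 , -0.00830271, -0.00355727, -0.14485822],
       [-0.00476616,  0.15046065,  0.98860451,  1.21345644],
       [ 0.        ,  0.        ,  0.        ,  1.        ]])}
{'vertical_fov': 55.700798031137936, 'cx': 320.63708720134963, 'cy': 238.337748712996, 'T': array([[ 0.99980573,  0.01585921,  0.01170387,  0.55263324],
       [ 0.00215668,  0.50220657, -0.864745  , -1.11524702],
       [-0.01959193,  0.86460225,  0.5020748 ,  0.63208468],
       [ 0.        ,  0.        ,  0.        ,  1.        ]])}
```

View pics/top0.png

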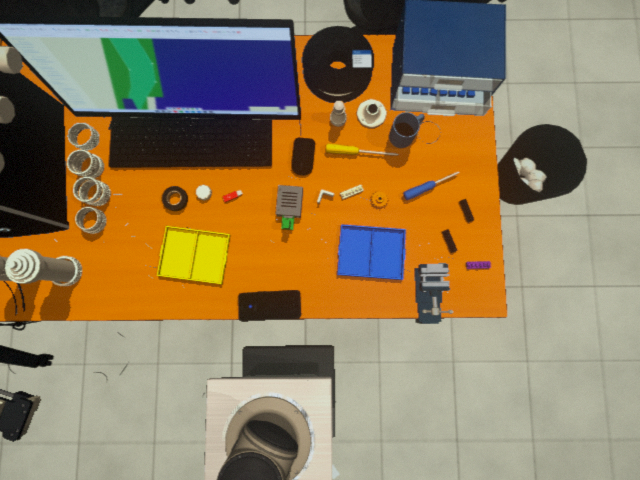

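View pics/side0.png

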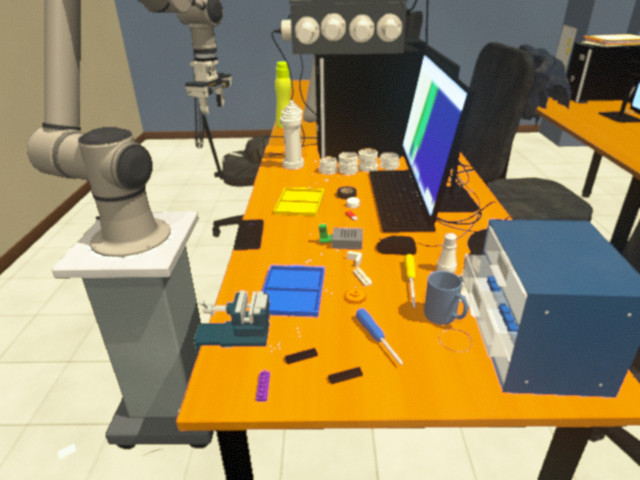

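```bash
cat > h.py <<'E'
import numpy as np,cv2,pickle
def ray(s,u,v):
    f=240/np.tan(np.radians(s["vertical_fov"]/2))
    d=s["T"][:3,:3]@np.array([(u-s["cx"])/f,-(v-s["cy"])/f,-1]); return s["T"][:3,3],d
def onz(s,u,v,z):
    o,d=ray(s,u,v); return (o+d*(z-o[2])/d[2])[:2]
def proj(s,p):
    f=240/np.tan(np.radians(s["vertical_fov"]/2))
    c=s["T"][:3,:3].T@(np.array(p)-s["T"][:3,3]); return s["cx"]-f*c[0]/c[2], s["cy"]+f*c[1]/c[2]
def mask(s,lo,hi,box):
    h=cv2.cvtColor(s["frame"],cv2.COLOR_RGB2HSV); m=cv2.inRange(h,np.array(lo),np.array(hi))
    k=np.zeros_like(m); x0,y0,x1,y1=box; k[y0:y1,x0:x1]=m[y0:y1,x0:x1]; return k
def rect(s,m,z):
    """min-area rect of the mask's biggest contour, as world centre, size (mm), angle of long side (deg)"""
    c=max(cv2.findContours(m,cv2.RETR_EXTERNAL,cv2.CHAIN_APPROX_NONE)[0],key=cv2.contourArea)[:,0]
    w=np.array([onz(s,u,v,z) for u,v in c])*1000
    (x,y),(a,b),t=cv2.minAreaRect(w.astype(np.float32))
    if b>a: a,b,t=b,a,t+90
    return np.round([x,y,a,b,(t+90)%180-90],1)
E
python3 - <<'E'
from h import *
s=pickle.load(open("top0.pkl","rb")); im=s["frame"][:,:,::-1]
cv2.imwrite("pics/crop1.png",cv2.resize(im[150:295,155:420],None,fx=3,fy=3,interpolation=cv2.INTER_CUBIC))
h=cv2.cvtColor(s["frame"],cv2.COLOR_RGB2HSV)
for n,(u,v) in dict(table=(300,240),gear=(374,203),gear2=(379,199),strip=(351,192),knob=(204,192),stick=(236,196),brk=(320,199),dock=(285,198),tab=(288,221),purple=(478,266),tape=(168,198),carr=(288,229)).items(): print(n,h[v,u])
print("blue",rect(s,mask(s,[105,120,60],[130,255,255],(320,215,415,290)),.016))
print("yel",rect(s,mask(s,[24,120,100],[36,255,255],(150,215,240,295)),.016))
print("strip",rect(s,mask(s,[0,0,120],[180,130,255],(338,182,368,204)),.012))
print("knob",rect(s,mask(s,[0,0,120],[180,130,255],(190,180,216,204)),.02))
print("dock",rect(s,mask(s,[0,0,50],[180,90,255],(270,180,308,222)),.03))
print("green",rect(s,mask(s,[45,100,40],[80,255,255],(270,205,308,240)),.03))
E
```

```text
table [ 17 255 218]
gear [ 17 254 208]
gear2 [ 15 202 125]
strip [ 23  80 188]
knob [ 41  24 225]
stick [  4 226 212]
brk [ 21  67 171]
dock [ 15  64 103]
tab [ 57 179 155]
purple [147 157 133]
tape [ 16 162  88]
carr [ 23 213  78]
blue [ 471.7 -267.7  172.2  132.1   85.1]
yel [468.2 200.9 176.7 132.9  82.1]
strip [ 634.6 -218.    61.8   18.3  -68.3]
knob [635.4 179.7  37.7  37.1 -43.7]
dock [ 6.047e+02 -5.180e+01  8.360e+01  6.340e+01 -5.000e-01]
green [ 5.482e+02 -4.810e+01  3.450e+01  2.890e+01  1.000e-01]
```

View pics/crop1.png

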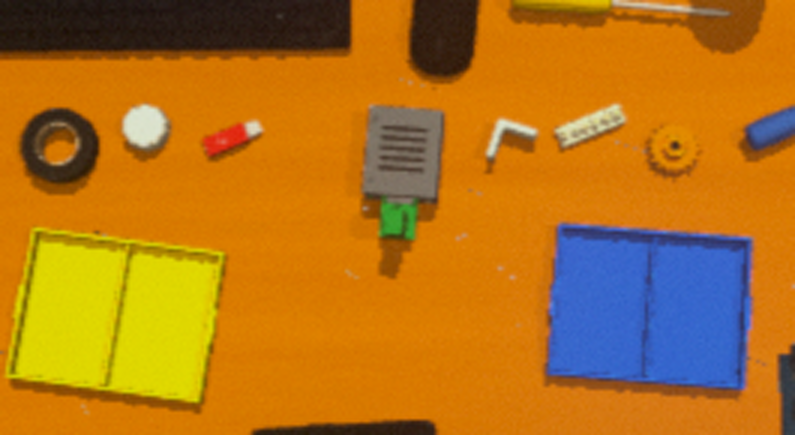

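The top crop shows these parts. Top-view pixels come first, crop pixels in brackets:
- White knob at (204,192) [146,127]. The white cup at (372,110) is not fluted or flat.
- Strips: cream at (351,192), purple at (478,266), and two black bars at (466,210) and (449,240). The cream one is meant, since it shows the row of towers.
- Gear at (379,199).
- Green tab at (288,221), with its dock above it.

I'll refine the gear and dock yaw, then move.

```bash
cat >> h.py <<'E'
def plan(p,yaw=None):
    """print the tool-frame slide (after turning) and turn about tool z to TCP p (mm), yaw (deg)"""
    from rig import robot
    st=robot.read_state(); q=st["position"]*1000; y0=st["ee_rot"][2]
    print("t",round(st["clock"],2),"pos",q.round(1),"rpy",st["ee_rot"].round(2),"F",st["wrist_force"].round(1),"gap",round(st["finger_gap"]*1000,1))
    y1=y0 if yaw is None else yaw
    d=np.array(p)-q; c,s=np.cos(np.radians(y1)),np.sin(np.radians(y1))
    dy=(y1-y0+180)%360-180
    print("  slide",np.round([c*d[0]+s*d[1],s*d[0]-c*d[1],-d[2]],1),"turn tool z",round(-dy,2))
E
python3 - <<'E'
from h import *
s=pickle.load(open("top0.pkl","rb"))
m=mask(s,[0,0,50],[180,110,255],(272,180,308,222))
L=[onz(s,np.where(m[v])[0][0]-.5,v,.03)*1000 for v in range(190,210)]
B=[onz(s,u,np.where(m[:,u])[0][0]-.5,.03)*1000 for u in range(282,300)]
R=[onz(s,np.where(m[v])[0][-1]+.5,v,.03)*1000 for v in range(190,206)]
for n,P in("L",L),("B",B),("R",R):
    P=np.array(P); vx,vy,x,y=cv2.fitLine(P.astype(np.float32),cv2.DIST_HUBER,0,.01,.01).ravel()
    print(n,"angle",round(float(np.degrees(np.arctan2(vy,vx))),1),"pt",x.round(1),y.round(1))
for z in(.009,.016): print("gear",onz(s,379.5,199.3,z)*1000)
# tab top
g=mask(s,[45,100,100],[80,255,255],(270,205,308,240)); print("\n".join("".join(".#"[int(x>0)] for x in r[275:305]) for r in g[210:234]))
h=cv2.cvtColor(s["frame"],cv2.COLOR_RGB2HSV)
print(h[188:212,368:392,2])
s2=pickle.load(open("side0.pkl","rb"))
gg=mask(s2,[45,100,60],[80,255,255],(310,215,340,250)); ys,xs=np.where(gg);print("side green",xs.min(),xs.max(),ys.min(),ys.max())
kk=mask(s2,[0,0,150],[180,60,255],(343,195,362,210)); ys,xs=np.where(kk);print("side knob",xs.mean(),ys.mean(),"pred",proj(s2,[.635,.18,.012]))
cv2.imwrite("pics/crop2.png",cv2.resize(s2["frame"][175:315,240:400,::-1],None,fx=4,fy=4,interpolation=cv2.INTER_CUBIC))
plan([635,180,120],0)
E
```

```text
L angle -3.4 pt 608.6 -19.9
B angle 84.9 pt 646.8 -55.2
R angle -7.2 pt 616.4 -84.9
gear [ 613.01278019 -293.43321245]
gear [ 611.46297296 -292.56973171]
..............................
..............................
..............................
..............................
..............................
..............................
..............................
........##....................
.......############...........
.......############...........
.......############...........
.......############...........
.......########.###...........
.......########.##............
.......###########............
.......###########............
.......#######.###............
.......#######.###............
...............###............
................#.............
..............................
..............................
..............................
..............................
[[220 223 221 219 219 221 221 223 221 220 222 221 222 223 223 220 220 220
  222 220 220 222 222 222]
 [220 221 219 221 222 218 222 221 223 221 221 222 221 222 221 220 221 221
  221 220 220 221 221 222]

[... 1798 characters left out ...]
16 218 216 215 216]
 [214 216 218 216 210 187 191 175 143 146 143 138 144 156 194 208 181 201
  215 216 214 216 216 213]
 [216 215 215 215 216 214 215 210 184 194 203 175 189 209 215 216 213 212
  212 214 216 215 212 214]
 [219 216 217 215 215 218 217 216 211 214 213 187 200 214 213 215 215 215
  215 216 214 217 216 215]
 [220 217 218 218 216 217 217 216 216 215 216 213 214 214 218 215 219 217
  216 213 213 217 217 214]]
side green 320 331 225 241
side knob 352.9864864864865 201.0 pred (np.float64(351.53247740393635), np.float64(201.6094746095683))
t 0.1 pos [158.9 500.  226.1] rpy [-1.7999e+02  8.0000e-02  7.2360e+01] F [-0.6 -0.  -1.3] gap 91.9
  slide [476.1 320.  106.1] turn tool z 72.36
```

View pics/crop2.png

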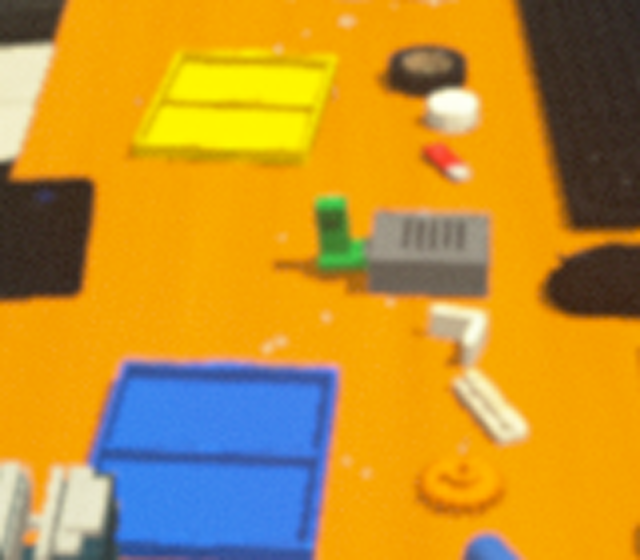

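The side crop agrees with the top view: tab at crop (332,225), knob at (452,108), gear at (462,482). Moving to the knob first.

Call:
play_rows(slide=[[0,0,0],[0,0,0],[0,0,0],[0,0,0],[0,0,0],[0,0,0],[0,0,0],[0,0,0],[0,0,0]], rot=[[0,0,8],[0,0,8],[0,0,8],[0,0,8],[0,0,8],[0,0,8],[0,0,8],[0,0,8],[0,0,8]], claw=[1,1,1,1,1,1,1,1,1])

```text
clock: 1.0
position: [0.1577, 0.4978, 0.2221]
ee_rot: [179.4, 0.2, -2.5]
wrist_force: [0.4, 0.6, 0.2]
finger_gap: 0.0918
```

```bash
python3 -c "
from h import *
plan([637,180,120],-8)"
```

```text
t 1.0 pos [157.7 497.8 222.1] rpy [179.43   0.25  -2.45] F [0.4 0.6 0.2] gap 91.8
  slide [518.8 248.  102.1] turn tool z 5.55
```

Call:
play_rows(slide=[[0,0,0],[48,23,3],[48,23,3],[48,23,3],[48,23,3],[48,23,3],[48,23,3],[48,23,3],[48,23,3],[48,23,3]], rot=[[0.5,0,5.5],[0,0,0],[0,0,0],[0,0,0],[0,0,0],[0,0,0],[0,0,0],[0,0,0],[0,0,0],[0,0,0]], claw=[1,1,1,1,1,1,1,1,1,1])

```text
clock: 2.0
position: [0.5315, 0.2456, 0.1914]
ee_rot: [179.8, 0.5, -7.8]
wrist_force: [0.4, 0.2, 0.4]
finger_gap: 0.0918
```

```bash
python3 -c "
from h import *
plan([637,180,60],-8)"
```

```text
t 2.0 pos [531.5 245.6 191.4] rpy [179.82   0.53  -7.79] F [0.4 0.2 0.4] gap 91.8
  slide [113.6  50.2 131.4] turn tool z 0.21
```

Call:
play_rows(slide=[[30,13,20],[30,13,20],[30,13,20],[14,6,20],[8,3,20],[4,2,14],[0,0,0],[0,0,0]], rot=[[0,0.5,0],[0,0,0],[0,0,0],[0,0,0],[0,0,0],[0,0,0],[0,0,0],[0,0,0]], claw=[1,1,1,1,1,1,1,1])

```text
clock: 2.8
position: [0.6471, 0.1699, 0.0685]
ee_rot: [179.7, 0.2, -8.3]
wrist_force: [0.1, -0.4, -1.0]
finger_gap: 0.0918
```

```bash
python3 -c "
from h import *
plan([637,180,5],-8)
from rig import optics
s=optics.snapshot('side'); pickle.dump(s,open('s.pkl','wb'))
cv2.imwrite('pics/a1.png',cv2.resize(s['frame'][140:260,280:420,::-1],None,fx=4,fy=4))"
```

```text
t 2.8 pos [647.1 169.9  68.5] rpy [179.72   0.23  -8.31] F [ 0.1 -0.4 -1. ] gap 91.8
  slide [-11.4  -8.6  63.5] turn tool z -0.31
```

View pics/a1.png

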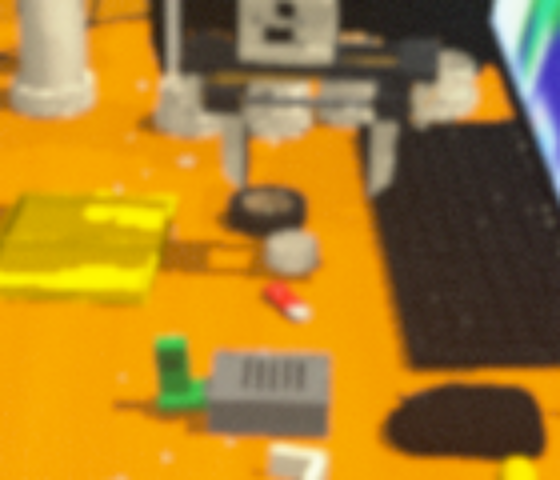

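The open fingers hover over the knob at crop (292,252). I'll correct the offset and go down.

Call:
play_rows(slide=[[-11,-9,0],[0,0,10],[0,0,15],[0,0,15],[0,0,12],[0,0,6],[0,0,0],[0,0,0]], rot=[[0,0,0],[0,0,0],[0,0,0],[0,0,0],[0,0,0],[0,0,0],[0,0,0],[0,0,0]], claw=[1,1,1,1,1,1,1,1])

```text
clock: 3.65
position: [0.6358, 0.1843, 0.0093]
ee_rot: [179.8, -0.0, -8.1]
wrist_force: [-0.2, 0.5, 0.1]
finger_gap: 0.0917
```

```bash
python3 -c "
from h import *
plan([637,180,4],-8)"
```

```text
t 3.65 pos [635.8 184.3   9.3] rpy [ 1.7981e+02 -1.0000e-02 -8.0600e+00] F [-0.2  0.5  0.1] gap 91.7
  slide [1.8 4.  5.3] turn tool z -0.06
```

Call:
play_rows(slide=[[2,4,5],[0,0,0],[0,0,0],[0,0,0],[0,0,0],[0,0,0],[0,0,0],[0,0,0],[0,0,0],[0,0,0]], rot=[[0,0,0],[0,0,0],[0,0,0],[0,0,0],[0,0,0],[0,0,0],[0,0,0],[0,0,0],[0,0,0],[0,0,0]], claw=[1,-1,-1,-1,-1,-1,-1,-1,-1,-1], squeeze=25)

```text
clock: 4.65
position: [0.6389, 0.1795, 0.0062]
ee_rot: [179.9, -0.2, -8.1]
wrist_force: [0.2, -0.0, 0.3]
finger_gap: 0.0401
```

```bash
python3 -c "
from h import *
plan([637,180,80],-8)"
```

```text
t 4.65 pos [638.9 179.5   6.2] rpy [179.88  -0.23  -8.09] F [ 0.2 -0.   0.3] gap 40.1
  slide [ -1.9  -0.2 -73.8] turn tool z -0.09
```

Call:
play_rows(slide=[[0,0,-20],[0,0,-30],[0,0,-30],[0,0,0]], rot=[[0,0,0],[0,0,0],[0,0,0],[0,0,0]], claw=[-1,-1,-1,-1])

```text
clock: 5.05
position: [0.6376, 0.1797, 0.0871]
ee_rot: [179.8, -0.0, -8.1]
wrist_force: [-0.2, -0.5, 0.0]
finger_gap: 0.0402
```

```bash
python3 -c "
from h import *
plan([474,243,80],-8)"
```

```text
t 5.05 pos [637.6 179.7  87.1] rpy [ 1.7981e+02 -2.0000e-02 -8.0800e+00] F [-0.2 -0.5  0. ] gap 40.2
  slide [-170.8  -39.9    7.1] turn tool z -0.08
```

Call:
play_rows(slide=[[-20,-5,0],[-35,-8,0],[-35,-8,0],[-35,-8,0],[-30,-7,0],[-12,-3,0],[-4,-1,0],[0,0,0],[0,0,0]], rot=[[0,0,0],[0,0,0],[0,0,0],[0,0,0],[0,0,0],[0,0,0],[0,0,0],[0,0,0],[0,0,0]], claw=[-1,-1,-1,-1,-1,-1,-1,-1,-1])

```text
clock: 5.95
position: [0.4693, 0.2436, 0.0837]
ee_rot: [179.8, -0.1, -8.2]
wrist_force: [0.2, 0.8, 0.6]
finger_gap: 0.0397
```

```bash
python3 -c "
from h import *
plan([474,243,11],-8)"
```

```text
t 5.95 pos [469.3 243.6  83.7] rpy [ 1.7977e+02 -8.0000e-02 -8.2100e+00] F [0.2 0.8 0.6] gap 39.7
  slide [ 4.7 -0.  72.7] turn tool z -0.21
```

Call:
play_rows(slide=[[4,0,15],[0,0,20],[0,0,18],[0,0,10],[0,0,4],[0,0,3],[0,0,0],[0,0,0]], rot=[[0,0,0],[0,0,0],[0,0,0],[0,0,0],[0,0,0],[0,0,0],[0,0,0],[0,0,0]], claw=[-1,-1,-1,-1,-1,-1,-1,-1])

```text
clock: 6.75
position: [0.4828, 0.2408, 0.0122]
ee_rot: [180.0, -0.5, -8.6]
wrist_force: [-0.3, -0.0, 0.2]
finger_gap: 0.0404
```

```bash
python3 -c "
from h import *
plan([474,243,11],-8)"
```

```text
t 6.75 pos [482.8 240.8  12.2] rpy [179.96  -0.54  -8.56] F [-0.3 -0.   0.2] gap 40.4
  slide [-9.  -1.   1.2] turn tool z -0.56
```

Call:
play_rows(slide=[[-8,-1,0],[0,0,1],[0,0,0],[0,0,0],[0,0,0],[0,0,0],[0,0,-20],[0,0,-30],[0,0,-30],[0,0,0]], rot=[[0,0,0],[0,0,0],[0,0,0],[0,0,0],[0,0,0],[0,0,0],[0,0,0],[0,0,0],[0,0,0],[0,0,0]], claw=[-1,-1,0.4,0.4,0.4,0.4,0.4,0.4,0.4,0.4])

```text
clock: 7.75
position: [0.4737, 0.2436, 0.0947]
ee_rot: [180.0, -0.6, -8.5]
wrist_force: [-0.1, -0.2, -0.0]
finger_gap: 0.0642
```

```bash
python3 -c "
from h import *
plan([543,-48,120],86)"
```

```text
t 7.75 pos [473.7 243.6  94.7] rpy [179.98  -0.57  -8.53] F [-0.1 -0.2 -0. ] gap 64.2
  slide [-286.    89.5  -25.3] turn tool z -94.53
```

Call:
play_rows(slide=[[5,15,-25],[14,35,0],[14,35,0],[14,35,0],[14,35,0],[14,35,0],[14,35,0],[12,30,0],[5,15,0],[0,0,0]], rot=[[0,0,0],[0,0,0],[0,0,0],[0,0,0],[0,0,0],[0,0,0],[0,0,0],[0,0,0],[0,0,0],[0,0,0]], claw=[0.4,0.4,0.4,0.4,0.4,0.4,0.4,0.4,0.4,0.4])

```text
clock: 8.75
position: [0.5397, -0.0497, 0.1173]
ee_rot: [180.0, -0.5, -8.4]
wrist_force: [-0.0, 0.6, 0.0]
finger_gap: 0.0641
```

Call:
play_rows(slide=[[0,0,0],[0,0,0],[0,0,0],[0,0,0],[0,0,0],[0,0,0],[0,0,0],[0,0,0],[0,0,0],[0,0,0]], rot=[[0,0,-8.5],[0,0,-8.5],[0,0,-8.5],[0,0,-8.5],[0,0,-8.5],[0,0,-8.5],[0,0,-8.5],[0,0,-8.5],[0,0,-8.5],[0,0,-8.5]], claw=[0.4,0.4,0.4,0.4,0.4,0.4,0.4,0.4,0.4,0.4])

```text
clock: 9.75
position: [0.5346, -0.0386, 0.1118]
ee_rot: [-179.8, -0.2, 77.8]
wrist_force: [-0.6, -0.4, 0.4]
finger_gap: 0.0642
```

```bash
python3 -c "
from h import *
plan([543,-48,90],86)
from rig import optics
s=optics.snapshot('top'); pickle.dump(s,open('s.pkl','wb'))
y=mask(s,[20,0,150],[100,90,255],(150,215,240,295))
n,l,st,c=cv2.connectedComponentsWithStats(y)
for i in range(1,n):
  if st[i,4]>20: print('white in yellow',st[i],c[i],onz(s,*c[i],.02)*1000)
g=mask(s,[45,100,100],[80,255,255],(260,205,320,245)); ys,xs=np.where(g); print(len(xs))
cv2.imwrite('pics/a2.png',cv2.resize(s['frame'][150:295,155:420,::-1],None,fx=3,fy=3))"
```

```text
t 9.75 pos [534.6 -38.6 111.8] rpy [-179.82   -0.19   77.79] F [-0.6 -0.4  0.4] gap 64.2
  slide [-8.8  9.  21.8] turn tool z -8.21
white in yellow [169 245  15  14 168] [176.2797619  251.46428571] [475.47855483 244.0281914 ]
0
```

View pics/a2.png

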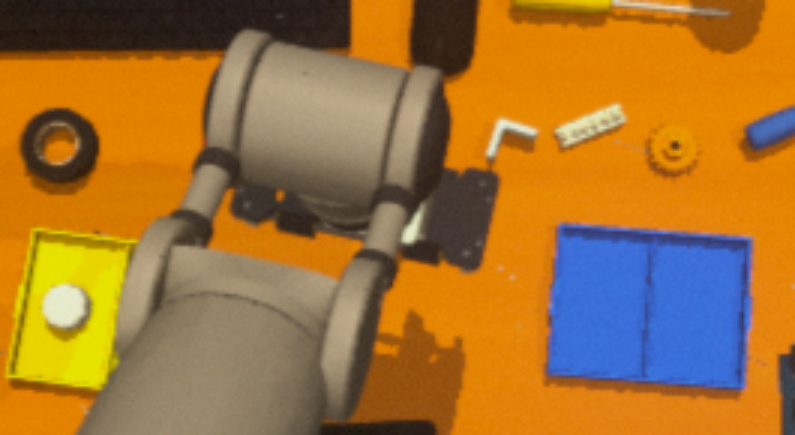

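```bash
python3 -c "
from h import *
s=pickle.load(open('top0.pkl','rb')); s2=pickle.load(open('side0.pkl','rb'))
print('plate front',onz(s,287.5,229.3,.014)*1000)
for v in (224.5,226,227.5): print('side tab top',onz(s2,323,v,.056)*1000)
def box(x,y,yaw=-4.2):
  a=np.radians(yaw); X=np.array([np.cos(a),np.sin(a)]); Y=np.array([-X[1],X[0]]); return lambda i,j,z: np.append(np.array([x,y])/1000+X*i+Y*j,z)
b=box(543,-48)
for n,c in('tab',[(i,j,z) for z in(.018,.056) for i in(-.011,.011) for j in(-.008,.008)]),('platefront',[(-.011,-.016,.018),(-.011,.016,.018),(-.011,-.016,.01),(-.011,.016,.01)]):
  print(n,'top',[tuple(np.round(proj(s,b(*k)),1)) for k in c]); print('   side',[tuple(np.round(proj(s2,b(*k)),1)) for k in c])
C=np.hstack([cv2.resize(s['frame'][200:240,265:310,::-1],None,fx=8,fy=8,interpolation=2),np.zeros((320,10,3),np.uint8),cv2.resize(s2['frame'][215:255,310:355,::-1],None,fx=8,fy=8,interpolation=2)])
cv2.imwrite('pics/tab.png',C)"
```

```text
plate front [532.75937649 -46.92914762]
side tab top [545.34528449 -49.78541939]
side tab top [545.32572668 -58.13620018]
side tab top [545.3064008  -66.38795525]
tab top [(np.float64(290.5), np.float64(229.5)), (np.float64(284.5), np.float64(229.1)), (np.float64(291.1), np.float64(221.3)), (np.float64(285.1), np.float64(221.0)), (np.float64(289.4), np.float64(227.3)), (np.float64(283.2), np.float64(226.9)), (np.float64(290.0), np.float64(218.8)), (np.float64(283.8), np.float64(218.4))]
   side [(np.float64(318.1), np.float64(237.9)), (np.float64(318.6), np.float64(235.0)), (np.float64(326.2), np.float64(238.1)), (np.float64(326.6), np.float64(235.2)), (np.float64(317.8), np.float64(225.6)), (np.float64(318.3), np.float64(222.7)), (np.float64(326.0), np.float64(225.7)), (np.float64(326.4), np.float64(222.9))]
platefront top [(np.float64(293.5), np.float64(229.7)), (np.float64(281.4), np.float64(229.0)), (np.float64(293.7), np.float64(230.2)), (np.float64(281.7), np.float64(229.4))]
   side [(np.float64(317.9), np.float64(239.4)), (np.float64(318.8), np.float64(233.5)), (np.float64(317.9), np.float64(242.0)), (np.float64(318.9), np.float64(236.1))]
```

View pics/tab.png

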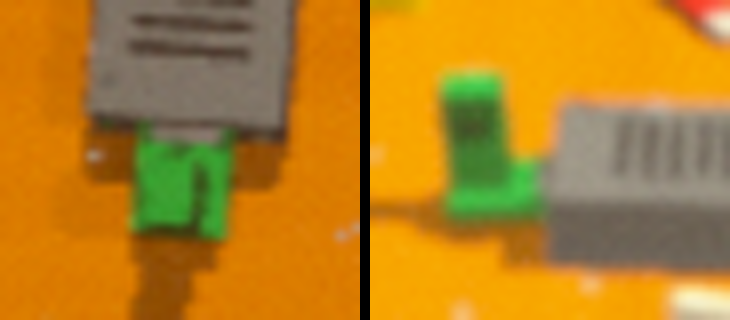

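In the tab crop, the side view has the tab at columns 319–327 and the top view has the plate at 281.6–294. That puts the tab at about (545, -49) mm.

Call:
play_rows(slide=[[0,0,0],[-10,10,10],[0,0,10],[0,0,0],[0,0,0]], rot=[[0,0,-8],[0,0,0],[0,0,0],[0,0,0],[0,0,0]], claw=[0.2,0.2,0.2,0.2,0.2])

```text
clock: 10.3
position: [0.5434, -0.0469, 0.088]
ee_rot: [-179.7, -0.3, 85.4]
wrist_force: [-0.0, 0.1, 0.2]
finger_gap: 0.0549
```

```bash
python3 -c "
from h import *
plan([545,-49,70],86)"
```

```text
t 10.3 pos [543.4 -46.9  88. ] rpy [-179.66   -0.28   85.38] F [-0.   0.1  0.2] gap 54.9
  slide [-2.   1.8 18. ] turn tool z -0.62
```

Call:
play_rows(slide=[[-2,2,10],[0,0,10],[0,0,12],[0,0,12],[0,0,8],[0,0,4],[0,0,0],[0,0,0]], rot=[[0,0,-0.6],[0,0,0],[0,0,0],[0,0,0],[0,0,0],[0,0,0],[0,0,0],[0,0,0]], claw=[0.2,0.2,0.2,0.2,0.2,0.2,0.2,0.2])

```text
clock: 11.1
position: [0.5441, -0.0486, 0.0259]
ee_rot: [-179.5, -0.3, 85.8]
wrist_force: [0.3, 0.8, 0.7]
finger_gap: 0.0551
```

```bash
python3 -c "
from h import *
plan([545,-49,24],86)
from rig import optics
s2=optics.snapshot('side'); cv2.imwrite('pics/a3.png',cv2.resize(s2['frame'][185:265,270:380,::-1],None,fx=6,fy=6,interpolation=2))"
```

```text
t 11.1 pos [544.1 -48.6  25.9] rpy [-179.52   -0.31   85.82] F [0.3 0.8 0.7] gap 55.1
  slide [-0.3  1.   1.9] turn tool z -0.18
```

View pics/a3.png

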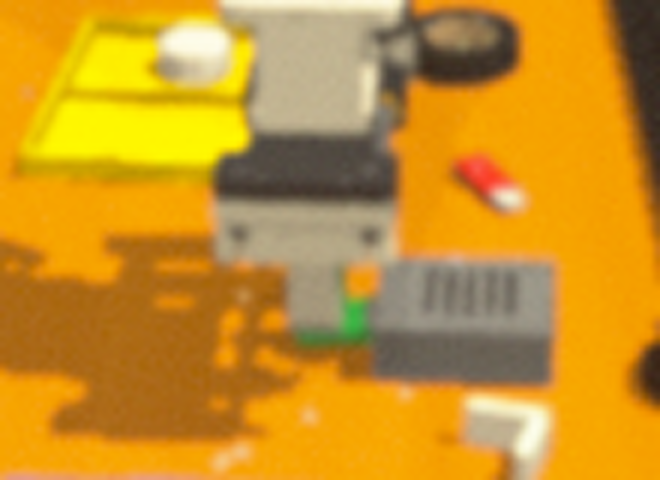

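The near finger at crop (315,300) covers the tab column and its tip is just above the plate. Closing.

Call:
play_rows(slide=[[0,1,1],[0,0,0],[0,0,0],[0,0,0],[0,0,0],[0,0,0],[0,0,0],[0,0,0]], rot=[[-0.4,0,0],[0,0,0],[0,0,0],[0,0,0],[0,0,0],[0,0,0],[0,0,0],[0,0,0]], claw=[0.2,-1,-1,-1,-1,-1,-1,-1], squeeze=15)

```text
clock: 11.95
position: [0.5463, -0.0489, 0.0266]
ee_rot: [179.8, -0.3, 85.8]
wrist_force: [-0.0, -0.5, -0.6]
finger_gap: 0.0153
```

```bash
python3 -c "
from h import *
plan([545,-49,25],86)"
```

```text
t 11.95 pos [546.3 -48.9  26.6] rpy [179.84  -0.28  85.83] F [-0.  -0.5 -0.6] gap 15.3
  slide [-0.2 -1.2  1.6] turn tool z -0.17
```

Call:
play_rows(slide=[[0,0,0],[0,0,0],[0,0,-1],[0,-5,0],[0,-8,0],[0,-10,0],[0,0,0]], rot=[[0,0,0],[0,0,0],[0,0,0],[0,0,0],[0,0,0],[0,0,0],[0,0,0]], claw=[-1,-1,-1,-1,-1,-1,-1], squeeze=45)

```text
clock: 12.65
position: [0.5204, -0.0468, 0.027]
ee_rot: [179.9, -0.3, 85.8]
wrist_force: [-0.2, 0.1, -1.2]
finger_gap: 0.0156
```

```bash
python3 -c "
from h import *
plan([460,-43,27],86)"
```

```text
t 12.65 pos [520.4 -46.8  27. ] rpy [179.95  -0.29  85.83] F [-0.2  0.1 -1.2] gap 15.6
  slide [ -0.4 -60.6  -0. ] turn tool z -0.17
```

Pulled 26 mm with no side force. Continuing.

Call:
play_rows(slide=[[0,-8,0],[0,-10,0],[0,-10,0],[0,-10,0],[0,-10,0],[0,-8,0],[0,-4,0],[0,0,0]], rot=[[0,0,0],[0,0,0],[0,0,0],[0,0,0],[0,0,0],[0,0,0],[0,0,0],[0,0,0]], claw=[-1,-1,-1,-1,-1,-1,-1,-1])

```text
clock: 13.45
position: [0.4541, -0.0419, 0.0275]
ee_rot: [180.0, -0.3, 85.8]
wrist_force: [-0.2, 0.5, -0.5]
finger_gap: 0.0159
```

```bash
python3 -c "
from h import *
plan([456,-43,70],85)
from rig import optics
s2=optics.snapshot('side'); cv2.imwrite('pics/a4.png',cv2.resize(s2['frame'][185:265,270:380,::-1],None,fx=6,fy=6,interpolation=2))"
```

```text
t 13.45 pos [454.1 -41.9  27.5] rpy [179.95  -0.29  85.81] F [-0.2  0.5 -0.5] gap 15.9
  slide [ -1.    2.  -42.5] turn tool z 0.81
```

View pics/a4.png

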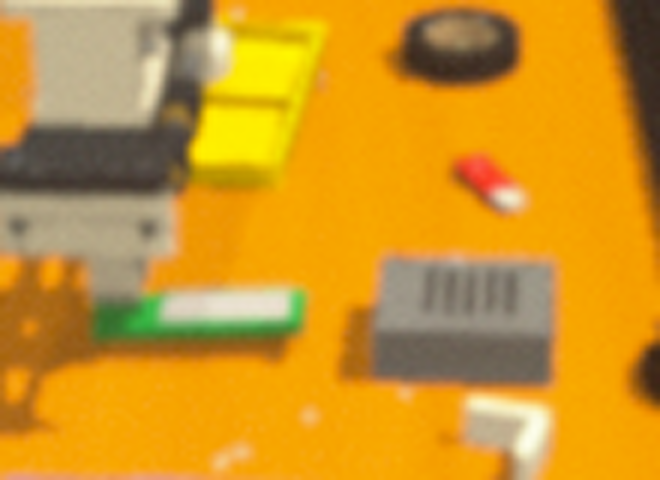

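Free and level: the carrier is at crop (95–305, 290–340), clear of the dock. Carrying it to the blue tray's near bay.

Call:
play_rows(slide=[[0,0,-10],[0,0,-15],[-10,0,-10],[-20,-1,0],[-25,-2,0],[-25,-2,0],[-25,-2,0],[-25,-1,0],[-18,0,0],[-8,0,0]], rot=[[0,0,0],[0,0,0.8],[0,0,0],[0,0,0],[0,0,0],[0,0,0],[0,0,0],[0,0,0],[0,0,0],[0,0,0]], claw=[-1,-1,-1,-1,-1,-1,-1,-1,-1,-1])

```text
clock: 14.5
position: [0.4366, -0.2079, 0.0698]
ee_rot: [179.4, 0.0, 85.4]
wrist_force: [0.0, -0.2, -0.2]
finger_gap: 0.0157
```

Call:
play_rows(slide=[[0,0,0],[0,0,0]], rot=[[0,0,0],[0,0,0]], claw=[-1,-1])

```text
clock: 14.7
position: [0.4366, -0.2092, 0.0703]
ee_rot: [179.3, 0.0, 85.3]
wrist_force: [0.1, 0.4, -0.5]
finger_gap: 0.0157
```

```bash
python3 -c "
from h import *
plan([439,-222,50],85)"
```

```text
t 14.7 pos [ 436.6 -209.2   70.3] rpy [1.7931e+02 3.0000e-02 8.5250e+01] F [ 0.1  0.4 -0.5] gap 15.7
  slide [-12.6   3.5  20.3] turn tool z 0.25
```

Call:
play_rows(slide=[[-12,3,5],[0,0,10],[0,0,10],[0,0,0],[0,0,0]], rot=[[0,0.7,0],[0,0,0],[0,0,0],[0,0,0],[0,0,0]], claw=[-1,-1,-1,-1,-1])

```text
clock: 15.2
position: [0.4387, -0.2168, 0.0435]
ee_rot: [179.4, -0.8, 85.5]
wrist_force: [0.1, -0.7, -1.0]
finger_gap: 0.0157
```

```bash
python3 -c "
from h import *
plan([439,-222,21],85)
from rig import optics
s2=optics.snapshot('top'); cv2.imwrite('pics/a5.png',cv2.resize(s2['frame'][170:300,310:470,::-1],None,fx=4,fy=4,interpolation=2))"
```

```text
t 15.2 pos [ 438.7 -216.8   43.5] rpy [179.44  -0.79  85.5 ] F [ 0.1 -0.7 -1. ] gap 15.7
  slide [-5.2  0.8 22.5] turn tool z 0.5
```

View pics/a5.png

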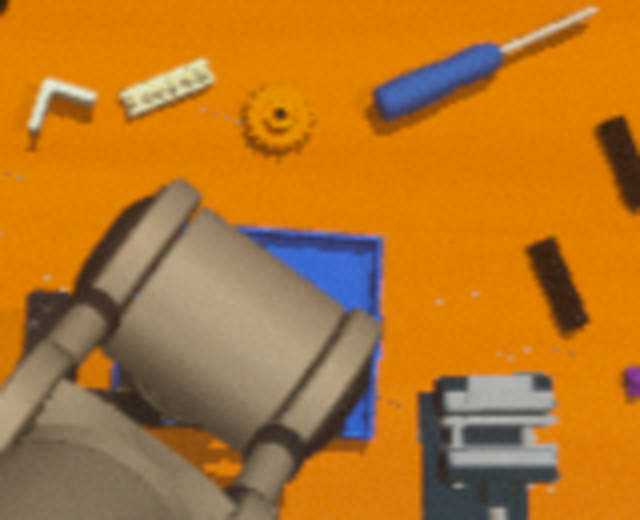

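The arm hides the carrier here and the vise is well clear. Poses agree, so I'm lowering.

Call:
play_rows(slide=[[-5,1,5],[0,0,8],[0,0,5],[0,0,3],[0,0,0],[0,0,0]], rot=[[0.8,0.4,0],[0,0,0],[0,0,0],[0,0,0],[0,0,0],[0,0,0]], claw=[-1,-1,-1,-1,-1,-1])

```text
clock: 15.85
position: [0.4401, -0.2218, 0.0224]
ee_rot: [-179.8, -1.2, 85.5]
wrist_force: [0.9, 0.0, 1.1]
finger_gap: 0.0156
```

```bash
python3 -c "
from h import *
plan([439,-222,21],85)"
```

```text
t 15.85 pos [ 440.1 -221.8   22.4] rpy [-179.8    -1.16   85.53] F [0.9 0.  1.1] gap 15.6
  slide [-0.3 -1.1  1.4] turn tool z 0.53
```

Call:
play_rows(slide=[[0,0,0],[0,0,1.5],[0,0,1],[0,0,0],[0,0,0]], rot=[[-0.2,-1.2,0],[0,0,0],[0,0,0],[0,0,0],[0,0,0]], claw=[-1,-1,-1,-1,-1])

```text
clock: 16.35
position: [0.4403, -0.222, 0.0225]
ee_rot: [179.9, 0.4, 85.6]
wrist_force: [-0.6, 0.1, -0.1]
finger_gap: 0.0156
```

```bash
python3 -c "
from h import *
plan([439,-222,20],85)"
```

```text
t 16.35 pos [ 440.3 -222.    22.5] rpy [179.87   0.36  85.57] F [-0.6  0.1 -0.1] gap 15.6
  slide [-0.2 -1.3  2.5] turn tool z 0.57
```

Call:
play_rows(slide=[[0,0,3],[0,0,0],[0,0,0]], rot=[[0,0,0],[0,0,0],[0,0,0]], claw=[-1,-1,-1])

```text
clock: 16.65
position: [0.4414, -0.2221, 0.0218]
ee_rot: [179.7, 0.5, 85.6]
wrist_force: [-0.7, 0.3, -0.8]
finger_gap: 0.0156
```

```bash
python3 -c "
from h import *
plan([439,-222,20],85)"
```

```text
t 16.65 pos [ 441.4 -222.1   21.8] rpy [179.7    0.49  85.6 ] F [-0.7  0.3 -0.8] gap 15.6
  slide [-0.1 -2.4  1.8] turn tool z 0.6
```

Within about 1 mm of the floor, so I'm releasing with a modest opening and rising.

Call:
play_rows(slide=[[0,0,2],[0,0,0],[0,0,0],[0,0,0],[0,0,0],[0,0,-15],[0,0,-25],[0,0,-25],[0,0,-25],[0,0,0]], rot=[[0,0,0],[0,0,0],[0,0,0],[0,0,0],[0,0,0],[0,0,0],[0,0,0],[0,0,0],[0,0,0],[0,0,0]], claw=[-1,-0.2,-0.2,-0.2,-0.2,-0.2,-0.2,-0.2,-0.2,-0.2])

```text
clock: 17.65
position: [0.44, -0.2205, 0.1105]
ee_rot: [180.0, 0.3, 85.6]
wrist_force: [-0.0, 0.6, -0.9]
finger_gap: 0.0367
```

```bash
python3 -c "
from h import *
plan([612,-293,110],-5)"
```

```text
t 17.65 pos [ 440.  -220.5  110.5] rpy [179.99   0.33  85.58] F [-0.   0.6 -0.9] gap 36.7
  slide [177.7  57.2   0.5] turn tool z 90.58
```

Call:
play_rows(slide=[[0,0,0],[0,0,0],[0,0,0],[0,0,0],[0,0,0],[0,0,0],[0,0,0],[0,0,0],[0,0,0],[0,0,0]], rot=[[0,0,8.5],[0,0,8.5],[0,0,8.5],[0,0,8.5],[0,0,8.5],[0,0,8.5],[0,0,8.5],[0,0,8.5],[0,0,8.5],[0,0,8.5]], claw=[0.6,0.6,0.6,0.6,0.6,0.6,0.6,0.6,0.6,0.6])

```text
clock: 18.65
position: [0.4357, -0.2179, 0.1005]
ee_rot: [-179.9, 0.7, -0.6]
wrist_force: [-1.3, -0.4, -1.2]
finger_gap: 0.0736
```

Call:
play_rows(slide=[[0,0,0],[20,6,0],[35,11,0],[35,11,0],[35,11,0],[30,10,0],[15,5,0],[5,2,0],[0,0,0]], rot=[[0,0,5],[0,0,0],[0,0,0],[0,0,0],[0,0,0],[0,0,0],[0,0,0],[0,0,0],[0,0,0]], claw=[0.6,0.6,0.6,0.6,0.6,0.6,0.6,0.6,0.6])

```text
clock: 19.55
position: [0.6038, -0.2914, 0.0827]
ee_rot: [-179.5, 1.7, -6.2]
wrist_force: [-0.4, 0.2, 0.3]
finger_gap: 0.0732
```

```bash
python3 -c "
from h import *
plan([612,-293,60],-5)"
```

```text
t 19.55 pos [ 603.8 -291.4   82.7] rpy [-179.46    1.68   -6.17] F [-0.4  0.2  0.3] gap 73.2
  slide [ 8.3  0.8 22.7] turn tool z -1.17
```

Call:
play_rows(slide=[[8,1,0],[0,0,12],[0,0,10],[0,0,0],[0,0,0]], rot=[[-0.5,1.7,-1.2],[0,0,0],[0,0,0],[0,0,0],[0,0,0]], claw=[0.6,0.6,0.6,0.6,0.6])

```text
clock: 20.05
position: [0.607, -0.2911, 0.0559]
ee_rot: [-179.8, 0.4, -5.0]
wrist_force: [0.5, -0.3, -0.9]
finger_gap: 0.0731
```

```bash
python3 -c "
from h import *
s2=pickle.load(open('side0.pkl','rb')); print('gear side',onz(s2,355.3,295.5,.008)*1000)
plan([612,-293,3],-5)
from rig import optics
s2=optics.snapshot('side'); cv2.imwrite('pics/a6.png',cv2.resize(s2['frame'][180:330,250:420,::-1],None,fx=4,fy=4,interpolation=2))"
```

```text
gear side [ 616.42684853 -298.20663919]
t 20.05 pos [ 607.  -291.1   55.9] rpy [-179.75    0.4    -5.04] F [ 0.5 -0.3 -0.9] gap 73.1
  slide [ 5.1  1.4 52.9] turn tool z -0.04
```

View pics/a6.png

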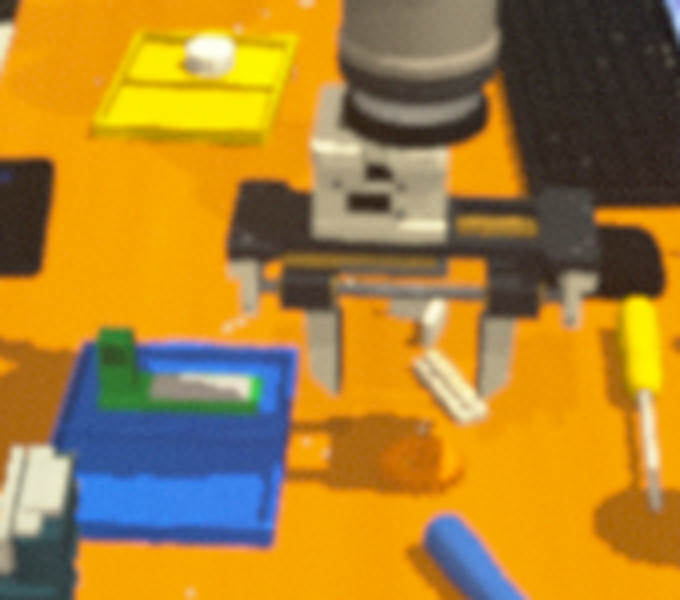

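Carrier sits in the blue bay, at crop (100–262, 330–408). The fingers straddle the gear at crop (421,463) and are about 5 mm short in x.

Call:
play_rows(slide=[[6,4,0],[0,0,10],[0,0,15],[0,0,15],[0,0,8],[0,0,3],[0,0,0],[0,0,0]], rot=[[0,0,0],[0,0,0],[0,0,0],[0,0,0],[0,0,0],[0,0,0],[0,0,0],[0,0,0]], claw=[0.6,0.6,0.6,0.6,0.6,0.6,0.6,0.6])

```text
clock: 20.9
position: [0.6129, -0.296, 0.0006]
ee_rot: [-179.8, 0.4, -5.1]
wrist_force: [-0.8, 1.2, 2.2]
finger_gap: 0.0735
```

```bash
python3 -c "
from h import *
plan([613,-295,3],-5)"
```

```text
t 20.9 pos [ 6.129e+02 -2.960e+02  6.000e-01] rpy [-179.77    0.38   -5.06] F [-0.8  1.2  2.2] gap 73.5
  slide [-0.  -1.  -2.4] turn tool z -0.06
```

Call:
play_rows(slide=[[0,0,-3],[0,0,0],[0,0,0],[0,0,0],[0,0,0],[0,0,0],[0,0,0],[0,0,0]], rot=[[0,0,0],[0,0,0],[0,0,0],[0,0,0],[0,0,0],[0,0,0],[0,0,0],[0,0,0]], claw=[0.6,-1,-1,-1,-1,-1,-1,-1], squeeze=25)

```text
clock: 21.7
position: [0.6132, -0.2961, 0.004]
ee_rot: [-179.8, 0.3, -5.0]
wrist_force: [0.6, -0.3, -0.0]
finger_gap: 0.0478
```

Call:
play_rows(slide=[[0,0,-15],[0,0,-25],[0,0,-25],[0,0,0]], rot=[[0,0,0],[0,0,0],[0,0,0],[0,0,0]], claw=[-1,-1,-1,-1])

```text
clock: 22.1
position: [0.6134, -0.2963, 0.0731]
ee_rot: [-179.8, 0.4, -5.1]
wrist_force: [0.6, -0.3, 0.1]
finger_gap: 0.0479
```

```bash
python3 -c "
from h import *
plan([470,-311,80],-5)"
```

```text
t 22.1 pos [ 613.4 -296.3   73.1] rpy [-179.76    0.39   -5.05] F [ 0.6 -0.3  0.1] gap 47.9
  slide [-141.6   27.1   -6.9] turn tool z -0.05
```

Call:
play_rows(slide=[[-20,4,-5],[-30,6,0],[-30,6,0],[-30,5,0],[-20,4,0],[-10,2,0],[-3,0,0],[0,0,0],[0,0,0]], rot=[[0,0,0],[0,0,0],[0,0,0],[0,0,0],[0,0,0],[0,0,0],[0,0,0],[0,0,0],[0,0,0]], claw=[-1,-1,-1,-1,-1,-1,-1,-1,-1])

```text
clock: 23.0
position: [0.4654, -0.3104, 0.0806]
ee_rot: [-179.9, 0.1, -5.0]
wrist_force: [-0.6, -0.8, -0.6]
finger_gap: 0.0477
```

```bash
python3 -c "
from h import *
plan([468,-311,9],-5)"
```

```text
t 23.0 pos [ 465.4 -310.4   80.6] rpy [-1.7987e+02  1.3000e-01 -4.9600e+00] F [-0.6 -0.8 -0.6] gap 47.7
  slide [ 2.6  0.4 71.6] turn tool z 0.04
```

Call:
play_rows(slide=[[0,0,15],[0,0,20],[0,0,15],[0,0,8],[0,0,4],[0,0,0],[0,0,0]], rot=[[0,0,0],[0,0,0],[0,0,0],[0,0,0],[0,0,0],[0,0,0],[0,0,0]], claw=[-1,-1,-1,-1,-1,-1,-1])

```text
clock: 23.7
position: [0.4717, -0.3106, 0.0171]
ee_rot: [180.0, -0.2, -4.7]
wrist_force: [-0.4, 0.6, -0.0]
finger_gap: 0.0476
```

```bash
python3 -c "
from h import *
plan([468,-311,9],-5)"
```

```text
t 23.7 pos [ 471.7 -310.6   17.1] rpy [ 1.7996e+02 -1.7000e-01 -4.7100e+00] F [-0.4  0.6 -0. ] gap 47.6
  slide [-3.6  0.7  8.1] turn tool z 0.29
```

Call:
play_rows(slide=[[-3,0,5],[0,0,4],[0,0,0],[0,0,0]], rot=[[0,0,0],[0,0,0],[0,0,0],[0,0,0]], claw=[-1,-1,-1,-1])

```text
clock: 24.1
position: [0.4692, -0.311, 0.0089]
ee_rot: [179.9, -0.3, -4.7]
wrist_force: [-0.2, 0.0, 0.3]
finger_gap: 0.0473
```

```bash
python3 -c "
from h import *
plan([468,-311,9],-5)"
```

```text
t 24.1 pos [ 469.2 -311.     8.9] rpy [179.86  -0.3   -4.71] F [-0.2  0.   0.3] gap 47.3
  slide [-1.2  0.1 -0.1] turn tool z 0.29
```

Call:
play_rows(slide=[[0,0,0],[0,0,0],[0,0,0],[0,0,-15],[0,0,-30],[0,0,-30],[0,0,-20],[0,0,0]], rot=[[0,0,0],[0,0,0],[0,0,0],[0,0,0],[0,0,0],[0,0,0],[0,0,0],[0,0,0]], claw=[0.4,0.4,0.4,0.4,0.4,0.4,0.4,0.4])

```text
clock: 24.9
position: [0.4684, -0.3106, 0.1069]
ee_rot: [179.9, -0.2, -4.7]
wrist_force: [0.4, -0.3, -0.5]
finger_gap: 0.0639
```

```bash
python3 -c "
from h import *
s=pickle.load(open('top0.pkl','rb'));s2=pickle.load(open('side0.pkl','rb'))
print('strip side',onz(s2,362.3,276,.012)*1000)
h=cv2.cvtColor(s['frame'],cv2.COLOR_RGB2HSV)
m=mask(s,[0,0,120],[180,170,255],(336,182,368,204)); print(rect(s,m,.012))
plan([635,-218,100],21.7)"
```

```text
strip side [ 637.40539326 -228.25389577]
[ 634.7 -218.3   62.5   20.3  -68.3]
t 24.9 pos [ 468.4 -310.6  106.9] rpy [179.91  -0.24  -4.72] F [ 0.4 -0.3 -0.5] gap 63.9
  slide [189.  -24.5   6.9] turn tool z -26.42
```

Call:
play_rows(slide=[[0,0,0],[0,0,0],[0,0,0],[0,0,0],[25,-3,0],[40,-5,0],[40,-5,0],[40,-5,0],[25,-4,0],[12,-2,0]], rot=[[0,0,-7],[0,0,-7],[0,0,-7],[0,0,-5],[0,0,0],[0,0,0],[0,0,0],[0,0,0],[0,0,0],[0,0,0]], claw=[0.1,0.1,0.1,0.1,0.1,0.1,0.1,0.1,0.1,0.1])

```text
clock: 25.9
position: [0.6281, -0.2155, 0.0959]
ee_rot: [-179.6, 0.3, 22.1]
wrist_force: [-0.3, -0.5, -0.3]
finger_gap: 0.0505
```

Call:
play_rows(slide=[[0,0,0],[0,0,0]], rot=[[0,0,0],[0,0,0]], claw=[0.1,0.1])

```text
clock: 26.1
position: [0.6275, -0.2146, 0.0935]
ee_rot: [-179.5, 0.4, 22.2]
wrist_force: [-1.1, -0.6, -0.2]
finger_gap: 0.0506
```

```bash
python3 -c "
from h import *
plan([637,-220,50],21.7)"
```

```text
t 26.1 pos [ 627.5 -214.6   93.5] rpy [-179.51    0.39   22.22] F [-1.1 -0.6 -0.2] gap 50.6
  slide [ 6.8  8.5 43.5] turn tool z 0.52
```

Call:
play_rows(slide=[[7,8,5],[0,0,15],[0,0,15],[0,0,8],[0,0,0],[0,0,0]], rot=[[-0.5,0.4,0.5],[0,0,0],[0,0,0],[0,0,0],[0,0,0],[0,0,0]], claw=[0.1,0.1,0.1,0.1,0.1,0.1])

```text
clock: 26.7
position: [0.6347, -0.2265, 0.0489]
ee_rot: [179.8, -0.0, 21.2]
wrist_force: [0.6, 0.2, 0.0]
finger_gap: 0.0506
```

```bash
python3 -c "
from h import *
plan([637,-220,4],21.7)
from rig import optics
s2=optics.snapshot('side'); cv2.imwrite('pics/a7.png',cv2.resize(s2['frame'][200:330,250:420,::-1],None,fx=4,fy=4,interpolation=2))"
```

```text
t 26.7 pos [ 634.7 -226.5   48.9] rpy [ 1.7981e+02 -5.0000e-02  2.1160e+01] F [0.6 0.2 0. ] gap 50.6
  slide [ 4.5 -5.2 44.9] turn tool z -0.54
```

View pics/a7.png

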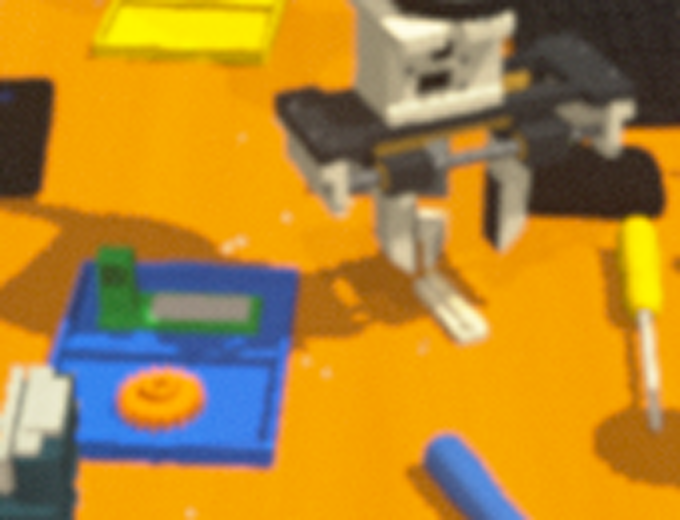

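Gear is flat in its bay at crop (160,398). The fingers straddle the cream strip at crop (450,305). Going down.

Call:
play_rows(slide=[[3,-4,5],[0,0,12],[0,0,12],[0,0,10],[0,0,3],[0,0,0],[0,0,0]], rot=[[0,0,-0.5],[0,0,0],[0,0,0],[0,0,0],[0,0,0],[0,0,0],[0,0,0]], claw=[0.1,0.1,0.1,0.1,0.1,0.1,0.1])

```text
clock: 27.45
position: [0.6367, -0.2212, 0.0038]
ee_rot: [179.8, -0.1, 21.7]
wrist_force: [-0.7, -0.5, -0.6]
finger_gap: 0.0502
```

```bash
python3 -c "
from h import *
plan([637,-220,3],21.7)"
```

```text
t 27.45 pos [ 636.7 -221.2    3.8] rpy [ 1.7976e+02 -9.0000e-02  2.1740e+01] F [-0.7 -0.5 -0.6] gap 50.2
  slide [ 0.7 -1.1  0.8] turn tool z 0.04
```

Call:
play_rows(slide=[[0,0,0],[0,0,0],[0,0,0],[0,0,0],[0,0,0],[0,0,0],[0,0,0],[0,0,0]], rot=[[0,0,0],[0,0,0],[0,0,0],[0,0,0],[0,0,0],[0,0,0],[0,0,0],[0,0,0]], claw=[-1,-1,-1,-1,-1,-1,-1,-1], squeeze=25)

```text
clock: 28.25
position: [0.6376, -0.2217, 0.0056]
ee_rot: [179.6, -0.2, 21.7]
wrist_force: [0.2, 0.7, 0.2]
finger_gap: 0.0172
```

Call:
play_rows(slide=[[0,0,-15],[0,0,-25],[0,0,-30],[0,0,-30],[0,0,-20],[0,0,0]], rot=[[0,0,0],[0,0,0],[0,0,0],[0,0,0],[0,0,0],[0,0,0]], claw=[-1,-1,-1,-1,-1,-1])

```text
clock: 28.85
position: [0.6369, -0.2212, 0.1344]
ee_rot: [179.6, -0.2, 21.7]
wrist_force: [-0.2, 0.3, 0.7]
finger_gap: 0.0173
```

```bash
python3 -c "
from h import *
plan([463,157,120],-8)"
```

```text
t 28.85 pos [ 636.9 -221.2  134.4] rpy [179.6   -0.24  21.73] F [-0.2  0.3  0.7] gap 17.3
  slide [-224.9 -350.3   14.4] turn tool z 29.73
```

Call:
play_rows(slide=[[0,0,0],[0,0,0],[0,0,0],[0,0,0],[-15,-23,0],[-25,-39,0],[-25,-39,0],[-25,-39,0],[-25,-39,0],[-25,-39,0]], rot=[[0,0,7.5],[0,0,7.5],[0,0,7.5],[0,0,7],[0,0,0],[0,0,0],[0,0,0],[0,0,0],[0,0,0],[0,0,0]], claw=[-1,-1,-1,-1,-1,-1,-1,-1,-1,-1])

```text
clock: 29.85
position: [0.5276, 0.0186, 0.127]
ee_rot: [179.7, -0.2, -9.6]
wrist_force: [0.3, 0.5, -0.3]
finger_gap: 0.0172
```

```bash
python3 -c "
from h import *
plan([463,157,100],-8)"
```

```text
t 29.85 pos [527.6  18.6 127. ] rpy [179.75  -0.18  -9.59] F [ 0.3  0.5 -0.3] gap 17.2
  slide [ -83.2 -128.    27. ] turn tool z -1.59
```

Call:
play_rows(slide=[[-20,-31,5],[-24,-37,5],[-20,-31,5],[-12,-18,5],[-5,-7,5],[0,0,0],[0,0,0]], rot=[[0,0,-1.6],[0,0,0],[0,0,0],[0,0,0],[0,0,0],[0,0,0],[0,0,0]], claw=[-1,-1,-1,-1,-1,-1,-1])

```text
clock: 30.55
position: [0.457, 0.1616, 0.098]
ee_rot: [179.7, 0.1, -7.5]
wrist_force: [0.5, -0.3, -0.2]
finger_gap: 0.0173
```

```bash
python3 -c "
from h import *
plan([463,157,45],-8)"
```

```text
t 30.55 pos [457.  161.6  98. ] rpy [ 1.7969e+02  1.2000e-01 -7.5400e+00] F [ 0.5 -0.3 -0.2] gap 17.3
  slide [ 6.6  3.7 53. ] turn tool z 0.46
```

Call:
play_rows(slide=[[5,4,10],[0,0,18],[0,0,15],[0,0,8],[0,0,0],[0,0,0]], rot=[[0,0,0.5],[0,0,0],[0,0,0],[0,0,0],[0,0,0],[0,0,0]], claw=[-1,-1,-1,-1,-1,-1])

```text
clock: 31.15
position: [0.4668, 0.15, 0.0441]
ee_rot: [179.7, -0.1, -8.6]
wrist_force: [0.8, 0.7, 0.4]
finger_gap: 0.0172
```

```bash
python3 -c "
from h import *
plan([463,157,10],-8)
from rig import optics
s2=optics.snapshot('side'); cv2.imwrite('pics/a8.png',cv2.resize(s2['frame'][150:250,250:380,::-1],None,fx=6,fy=6,interpolation=2))"
```

```text
t 31.15 pos [466.8 150.   44.1] rpy [ 1.7969e+02 -1.1000e-01 -8.6300e+00] F [0.8 0.7 0.4] gap 17.2
  slide [-4.7 -6.4 34.1] turn tool z -0.63
```

View pics/a8.png

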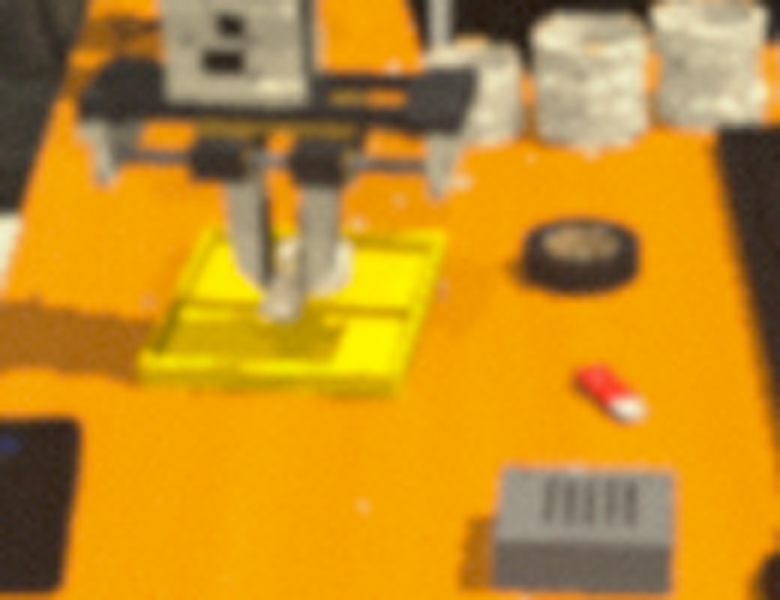

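Strip end at crop (280,310), just above the front bay. I gripped it about 3 mm off centre, so I'm aiming at y≈155 mm.

Call:
play_rows(slide=[[-5,-4,10],[0,0,8],[0,0,0],[0,0,0]], rot=[[0,0,-0.6],[0,0,0],[0,0,0],[0,0,0]], claw=[-1,-1,-1,-1])

```text
clock: 31.6
position: [0.4629, 0.1553, 0.0258]
ee_rot: [179.7, -0.3, -7.9]
wrist_force: [-0.3, -0.4, -0.4]
finger_gap: 0.0171
```

```bash
python3 -c "
from h import *
plan([463,155,10],-8)"
```

```text
t 31.6 pos [462.9 155.3  25.8] rpy [179.73  -0.25  -7.94] F [-0.3 -0.4 -0.4] gap 17.1
  slide [ 0.2  0.3 15.8] turn tool z 0.06
```

Call:
play_rows(slide=[[0,0,6],[0,0,6],[0,0,4],[0,0,0],[0,0,0]], rot=[[0,0,0],[0,0,0],[0,0,0],[0,0,0],[0,0,0]], claw=[-1,-1,-1,-1,-1])

```text
clock: 32.1
position: [0.4636, 0.1556, 0.0092]
ee_rot: [179.8, -0.3, -7.9]
wrist_force: [-0.9, -0.1, 3.7]
finger_gap: 0.0168
```

```bash
python3 -c "
from h import *
plan([463,155,10],-8)"
```

```text
t 32.1 pos [463.6 155.6   9.2] rpy [179.76  -0.35  -7.92] F [-0.9 -0.1  3.7] gap 16.8
  slide [-0.5  0.6 -0.8] turn tool z 0.08
```

Contact at the expected floor height. Release, rise and back away so the camera can see.

Call:
play_rows(slide=[[0,0,0],[0,0,0],[0,0,0],[0,0,0],[0,0,-15],[0,0,-30],[0,0,-40],[0,0,-40],[0,0,-40],[0,0,0]], rot=[[0,0,0],[0,0,0],[0,0,0],[0,0,0],[0,0,0],[0,0,0],[0,0,0],[0,0,0],[0,0,0],[0,0,0]], claw=[0,0,0,0,0,0,0,0,0,0])

```text
clock: 33.1
position: [0.4619, 0.1561, 0.1781]
ee_rot: [179.7, -0.1, -7.9]
wrist_force: [-0.5, 0.4, -0.1]
finger_gap: 0.0457
```

Call:
play_rows(slide=[[-20,-25,0],[-20,-40,0],[-20,-40,0],[-20,-40,0],[-20,-40,0],[-20,-40,0],[-20,-20,0],[0,0,0],[0,0,0]], rot=[[0,0,0],[0,0,0],[0,0,0],[0,0,0],[0,0,0],[0,0,0],[0,0,0],[0,0,0],[0,0,0]], claw=[0,0,0,0,0,0,0,0,0])

```text
clock: 34.0
position: [0.353, 0.4263, 0.1706]
ee_rot: [179.5, -0.0, -8.2]
wrist_force: [-0.0, -0.4, 0.7]
finger_gap: 0.0457
```

```bash
python3 - <<'E'
from h import *
from rig import optics
plan([463,155,10],-8)
s=optics.snapshot('top'); s2=optics.snapshot('side'); s0=pickle.load(open('top0.pkl','rb'))
for n,b,z,t in('strip',(195,230,230,285),.012,(468.2,200.9,-7.9)),('knob',(150,235,195,270),.02,(468.2,200.9,-7.9)):
    r=rect(s,mask(s,[0,0,120],[180,150,255],b),z); a=np.radians(t[2]); d=r[:2]-t[:2]
    print(n,r,'tray xy',np.round([np.cos(a)*d[0]+np.sin(a)*d[1],-np.sin(a)*d[0]+np.cos(a)*d[1]],1))
for n,lo,hi,b,z in('stick',[0,180,120],[8,255,255],(215,182,248,210),.009),('bracket',[0,0,120],[180,140,255],(312,182,337,208),.02),('tape',[0,0,0],[180,255,90],(155,180,192,216),.019):
    print(n,rect(s0,mask(s0,lo,hi,b),z),rect(s,mask(s,lo,hi,b),z))
A=cv2.resize(s['frame'][160:295,150:415,::-1],None,fx=3,fy=3,interpolation=2)
B=cv2.resize(s2['frame'][180:320,250:400,::-1],None,fx=1.3,fy=1.3)
cv2.imwrite('pics/end.png',A); cv2.imwrite('pics/end2.png',cv2.resize(s2['frame'][175:325,245:400,::-1],None,fx=4,fy=4,interpolation=2))
E
```

```text
t 34.0 pos [353.  426.3 170.6] rpy [ 1.7946e+02 -4.0000e-02 -8.1500e+00] F [-0.  -0.4  0.7] gap 45.7
  slide [146.7 253.3 160.6] turn tool z -0.15
strip [463.6 158.3  63.3  18.2  81.4] tray xy [  1.3 -42.8]
knob [474.1 243.5  40.   36.9  89.5] tray xy [-0. 43.]
stick [625.  109.6  37.7  17.  -68. ] [624.8 109.5  37.7  17.5 -68. ]
bracket [ 625.7 -143.3   47.9   26.8  -63.4] [ 625.7 -143.3   47.9   26.8  -63.4]
tape [617.9 254.9  67.4  63.7  65.5] [617.9 254.9  67.4  63.7  65.5]
```

View pics/end.png

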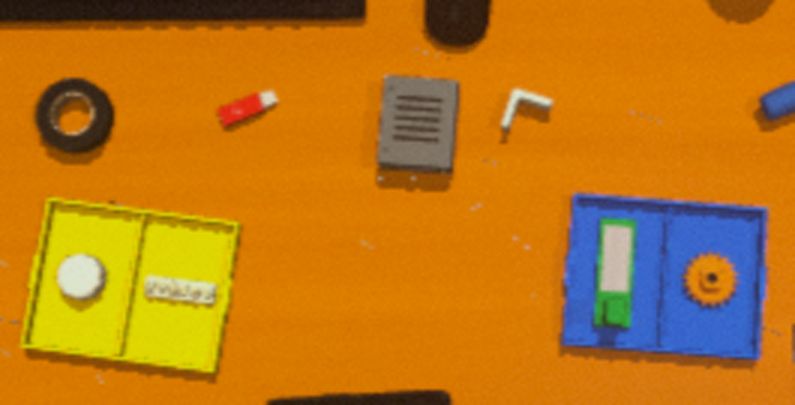

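View pics/end2.png

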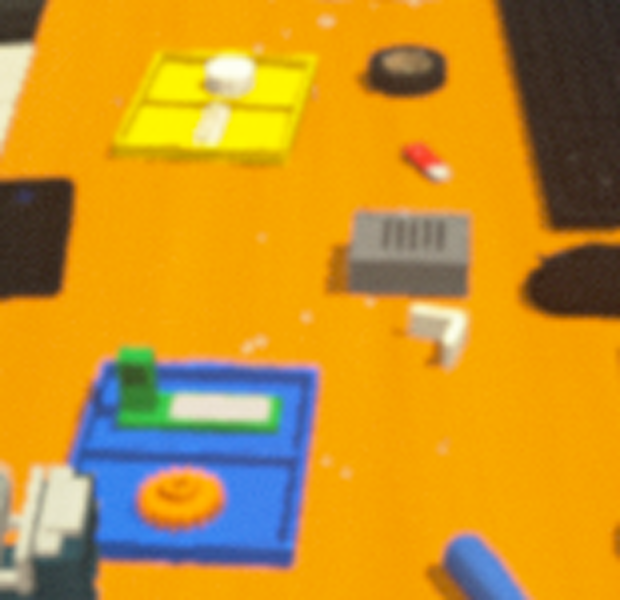

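Both pictures show all four parts lying flat, one to a bay. In the top picture the knob is at (80,276), the strip at (180,290), the carrier at (613,272) and the gear at (711,279). The stick, bracket and tape have not moved. Handing in.

```bash
python3 -c "
from rig import robot
print(robot.sign_off())"
```

```text
the job is handed in; nothing more can be done
None
```

Both kits are made up and the job is handed in, with about 34 s of the 96 s used. `sign_off` gives no verdict.

- **Blue tray:** the carrier was drawn straight and level out of the dock with no side force, and set in the left bay. The gear is in the right bay. The last top and side views show both lying flat and about central. I checked these by eye only and did not measure them after release.
- **Yellow tray:** the knob measured (0, +43) mm and the strip (1, -43) mm in the tray frame, so both are within about 2 mm of their bay centres.
- **Left alone:** the stick, bracket and tape measured within 0.2 mm of where they started. The gripper is clear of everything.
- **Disagreement:** the side camera put some points 5–10 mm further toward -y than the top camera. I relied on the top view, because the placed knob matched the arm's own position to about 1.5 mm.
- **Release:** the carrier was let go roughly 1 mm above the tray floor and settled flat.

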